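# Level the caramel slab

## Robot

A 6-joint arm with a two-finger parallel gripper is mounted at the origin on the work surface. World frame = base frame: x ahead of the robot, y to its left, z up, the work surface at z = 0. Lengths are in m, angles in rad, forces in N, time in s.
With the tool pointing down it reaches from about 0.35 to 0.975 m from the base axis. Payload 4.9 kg.
Tool frame: the origin (TCP) lies on the centre line of the jaws, within the pads' length; the fingertips stand 8 mm ahead of it and the grasp point (between the pads) lies 11 mm behind it; z points along the fingers, y is the direction in which the jaws open and shut (so a half turn about z gives the same grasp; the last joint's range is limited). The gripper opens to 85 mm and grips with 20 to 120 N. Pads are 22 mm wide; open, the fingers measure 114 mm over their backs; the gripper's body (76 mm by 85 mm) begins 54 mm behind the grasp point. The pads swing forward as they close: fully open they stand 13 mm farther back than shut.
Start: joints at [1.098, 0.053, 1.613, -0, 1.476, -0.119], TCP at [0.217, 0.586, 0.239] pointing down, gripper open.
Joint ranges: [-3.01, 3.01], [-1.01, 2.22], [0.06, 2.58], [-1.02, 4.17], [0.09, 2.62], [-3.14, 3.14]. Speed limits (rad/s): [2.57, 2.57, 3.14, 3.14, 3.14, 3.14].

## Interface

Orientations are given as a rotation vector (axis times angle).
In Python, from station import get_obs, get_image, calibration, finish_job gives the robot as it stands. The module is installed in compiled form; this text tells all that it offers.
- The arm moves only by the shell command python3 -m jog 'ROWS' [FORCE]. ROWS is JSON, a list of rows, each a list of 7 numbers: the shift along the tool's x, y, z in cm, then the turn, a rotation vector about the tool's x, y, z in rad, then the closure in counts, from 0 (fully open) to 255 (shut). In form: [[dx, dy, dz, ax, ay, az, jaw], ...]. A call has 1 to 8 rows; each row is the pose to reach, as a shift and turn from the pose measured when the call began, along the tool's axes at that moment; what a row does not reach only later rows make up. A row lasts 1/12 s, in which the tool goes at most 41.7 mm and 7.16 degrees, less where a joint would pass 70% of its speed; a pose out of reach is approached as far as the arm can. A call with a gripper value outside its range is refused whole. The fingers move at their own pace and stop on an object; FORCE is the grip in N (left out, the last holds). Time passes only in rows, so rows that repeat a pose let the fingers close. It gives the time, the measured TCP pose, the force and the opening at its end, in the units of the state.
- get_obs(): the state, without advancing time (a new reading comes with each control period).
- get_image(name): name is "scene" or "top" or "wrist"; returns the picture (480x640x3 uint8, red, green, blue); there is no depth.
- calibration(name): a dict with "vfov" (degrees; the focal length in pixels is half the picture's height over the tangent of half this angle, whatever the lens; pixels are square), "cx", "cy" (the principal point, pixels), "R" (3x3) and "t" (3): a world point X has camera coordinates R X + t. Camera axes: x right, y down, z forward; pixel columns grow to the right and rows downward; lengths in m; the calibration is good to about 2 mm. A picture is of the moment at which its call begins: read the wrist's pose just before it. calibration takes no time and is no camera call; for the wrist camera it gives the pose at the moment of the call.
- finish_job(): hands the job in, once; it reports no verdict.
The state is a dict: "t": time; "q": joint angles; "dq": joint speeds; "effort": joint torques, N m; "tool_pos": TCP position; "tool_rot": TCP orientation; "contact_force": force on the tool from outside, world axes, zero at the start; "wrist_torque": the same for the moment, N m; "opening": finger opening in m.
Only numpy, scipy, OpenCV 4.12 (cv2) and the standard library are available. Lean on these libraries where they do the work, as an engineer would, in place of code of your own. Each camera call takes 0.05 s, during which the arm holds its last target. There are 200 camera calls.

## Task

The marble pouring slab is out of level. Take the spirit level with a light grip, lay it gently on the slab, pointing along the slab towards the levelling screw, let go of it, and turn the black knob of the screw until the bubble sits centred between the two black lines. Then press the level lightly down onto the slab with the fingertips, the bubble still centred, and finish while still pressing so that I can tighten the lock nut; leave everything else on the table where it is.

Things in the scene. Friction and masses are not known exactly. Their poses are not given: they have to be found in the camera images.
- stand: three-point steel stand of the marble slab, fixed. Origin on the table under the slab's centre; x points along the slab's length to the levelling screw, y across, z up. Two fixed feet at x = -130 mm; levelling screw (foot pad 48 mm wide, spindle 16 mm) at x = +215 mm, beyond the slab's end. At the start the screw's end of the slab is 0.9 to 1.7 mm too low
- slab: white marble slab 300 x 200 x 20 mm in a steel frame 308 x 208 mm, top face 60 mm above the table; the screw tilts it a little about the line of the fixed feet. Origin on that line, 20 mm above the table, 130 mm from the slab's centre; axes as the stand's. A lug 44 mm wide reaches from it to the screw, its top 36 mm above the table, with a brass lock nut up to 48 mm
- slab_top (a point): centre of the slab's top face, 60 mm above the table; its axes are the slab's (x along it to the screw, z square to the top face)
- knob_grip (a point): on the axis of the screw's black ribbed round knob (40 mm across, 66 to 92 mm above the table, 41 mm clear of the frame), 79 mm up; axes as the stand's, not turning. Clockwise from above raises the screw's end by 0.64 mm a radian, which moves the bubble of a level lying along the slab 4.8 mm a radian towards the screw. It takes 0.1 N m, does not rise, and stays where left
- level: yellow plastic spirit level, 200 long (x) x 24 wide (y) x 40 mm high (z), 0.18 to 0.37 kg, upright. Origin at the centre of its underside. Grip its sides anywhere (at most 50 N), press its top anywhere (5 to 20 N). In a slot in the middle of its top a green vial with a pale bubble 14 mm long and two black rings 9.5 mm either side of the middle: centred, the bubble has 2.5 mm to spare at each
- bubble (a joint): where the bubble stands along the level, in rad of its arc of radius 200 mm: 0 centred between the lines, 0.005 for every mm towards the level's own +x end (negative towards -x), at most 0.095 either way. The bubble goes to the higher end, 2.6 mm (0.013) for each milliradian of tilt, and settles in under 1 s
- mustard: yellow squeeze bottle with a purple top, 62 mm thick, 185 mm tall; bystander, origin under its base
- cap: purple cap 32 mm wide, 16 mm high, lying on the table; bystander
- paprika: spice jar with a red lid, 48 mm thick, 105 mm tall; bystander
- thyme: green spice jar with a black lid, 48 mm thick, 105 mm tall; bystander
- scraper: steel dough scraper with a wooden grip, 85 x 150 mm, lying flat; bystander
- bar_a: steel caramel bar 12 x 200 x 12 mm, lying nearest the robot; bystander
- bar_b: steel caramel bar 12 x 200 x 12 mm, lying at the back right; bystander
- brush: pastry brush, lying flat; bystander
Things that resemble listed ones, but are neither listed nor needed, are in the scene too. Several things have the shape of the level; the one meant has the colours described above.

How it is judged:
On the way, in this order (a step that is already met when the one before it is completed fails the run):
1. the level lies on the slab, along it, and is let go (contact force between level and slab above 0.5 N and contact force between the fingers and level below 0.1 N and angle between the x axis of level and the x axis of slab_top, either way round below 0.2 rad and angle between level's own z axis and vertical below 0.05 rad), for 0.5 s.
2. the knob has been turned until the bubble is centred between the lines, nothing touching the level (value of joint bubble between -0.0125 and 0.0125 rad and contact force between level and slab above 0.5 N and contact force between the fingers and level below 0.1 N), for 0.5 s.
At the end, for the whole second after the job is handed in: the level lies flat on the slab, along it within about 11 degrees, the bubble within 3 mm of the middle, and the fingers press the level onto the slab with 2 to 25 N (4 N or more between level and slab) through the last second (contact force between the fingers and level between 2 and 25 N and contact force between level and slab above 4 N and value of joint bubble between -0.015 and 0.015 rad and angle between the x axis of level and the x axis of slab_top, either way round below 0.2 rad and angle between level's own z axis and vertical below 0.05 rad and z of level in the frame of slab_top below 0.003 m and linear speed of level below 0.02 m/s); the arm keeps its last pose, push and grip.
It fails at once if the level is squeezed or pressed hard (fingers' force on it over 120 N in all, that is 60 N on each side) (contact force between the fingers and level above 120 N).
It fails at once if the level is dropped or knocked (moves faster than 0.4 m/s while the fingers do not hold it: a fall of 8 mm) (linear speed of level above 0.4 m/s and contact force between the fingers and level below 0.1 N).
It fails at once if something else on the table is moved by more than 30 mm (distance of any of mustard, cap, paprika, thyme, scraper, bar_a, bar_b, brush from where it was at the start of the episode above 0.03 m).
It also fails if it takes over 72 s, if anything falls off the work surface, if the arm or the gripper's body presses on something with over 40 N, if the wrist force passes 120 N, or if a joint passes its speed limit or range.

## Working session

There is one attempt and no reset: what is moved stays moved. The work goes in short steps, Python scripts to look and compute and a shell command to move; the robot and the scene stay as the last step left them, time stands still between calls to the robot, and variables do not carry over. Pictures are saved under pics/ and viewed, about 8 in all and at most 12, crops included, and the job is handed in when it is done.

```bash
mkdir -p pics; python3 - <<'E'
from station import *
import cv2
print(get_obs())
for n in("scene","top","wrist"):
    c=calibration(n);print(n,c)
    cv2.imwrite(f"pics/{n}0.png",get_image(n)[:,:,::-1])
E
```

```text
{'t': 0.0, 'q': array([ 1.09800390e+00,  5.33550144e-02,  1.61430905e+00,  1.32084509e-05,
        1.47602683e+00, -1.19034381e-01]), 'dq': array([-0.00011813,  0.00082084, -0.00080133,  0.00131422,  0.00022586,
        0.00080796]), 'effort': array([-2.19145863e-03, -3.93681943e+01, -3.70172060e+01, -3.12323000e-04,
        6.98476390e-03,  2.59572055e-06]), 'tool_pos': array([0.2162481 , 0.58573655, 0.23805517]), 'tool_rot': array([-0.55268064, -3.09195981,  0.00314601]), 'contact_force': array([ 0.19676803, -0.66406778, -0.71231934]), 'wrist_torque': array([-0.03118419, -0.00237026, -0.02498722]), 'opening': 0.08513455184503645}
scene {'vfov': 51.63186786415967, 'cx': 325.0863320194558, 'cy': 237.88206160458344, 'R': array([[-0.32006895,  0.94738768, -0.0035288 ],
       [ 0.70612588,  0.23607361, -0.66757434],
       [-0.63161864, -0.2161616 , -0.74453479]]), 't': array([ 0.18726843, -0.38164333,  1.7571322 ])}
top {'vfov': 42.33723704213146, 'cx': 310.8081927713409, 'cy': 238.0955653434581, 'R': array([[ 0.02257126, -0.99960043,  0.01701529],
       [-0.98086234, -0.02543399, -0.19303416],
       [ 0.1933898 , -0.01233264, -0.98104449]]), 't': array([-0.02258806,  0.515004  ,  1.29059072])}
wrist {'vfov': 63.97715033712796, 'cx': 323.81915965437844, 'cy': 237.93404007461928, 'R': array([[ 0.34575194,  0.93832397, -0.00193075],
       [ 0.90327515, -0.33227867,  0.2714496 ],
       [ 0.25406612, -0.09559823, -0.96245072]]), 't': array([-0.62553859, -0.03681601,  0.37858693])}
```

View pics/top0.png

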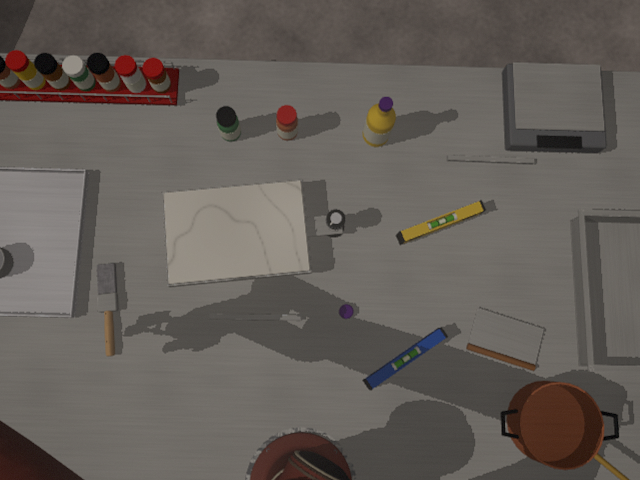

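View pics/scene0.png

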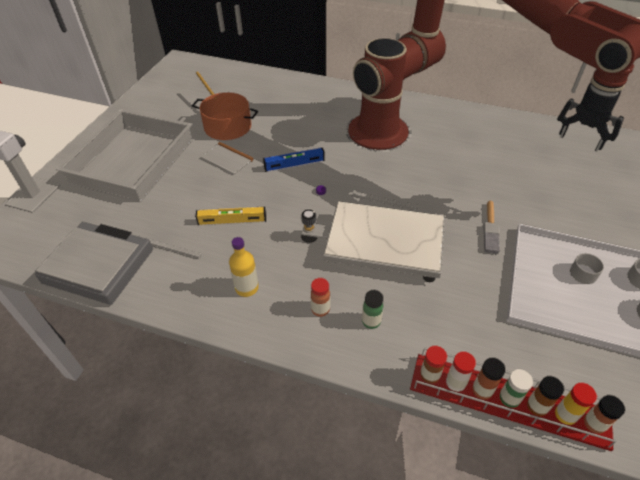

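The top view shows a yellow level at (442,222) with dark ends and a green vial, and a blue one at (405,358). The yellow one fits the description. The slab is at (236,232) and the knob at (336,218). Next I'll measure these and confirm the level in a crop.

```bash
cat > h.py <<'E'
from station import *
import numpy as np, cv2
from scipy.spatial.transform import Rotation as Rn
def ray(c,uv,z):
    f=240/np.tan(np.radians(c['vfov'])/2)
    uv=np.atleast_2d(uv).astype(float)
    d=np.c_[(uv[:,0]-c['cx'])/f,(uv[:,1]-c['cy'])/f,np.ones(len(uv))]@c['R']
    o=-c['R'].T@c['t']
    return o+d*((z-o[2])/d[:,2])[:,None]
def proj(c,X):
    f=240/np.tan(np.radians(c['vfov'])/2)
    p=np.atleast_2d(X)@c['R'].T+c['t']
    return p[:,:2]/p[:,2:]*f+[c['cx'],c['cy']]
def biggest(m,box=None):
    m=m.astype(np.uint8)
    if box: k=np.zeros_like(m);k[box[1]:box[3],box[0]:box[2]]=1;m=m*k
    cs,_=cv2.findContours(m,cv2.RETR_EXTERNAL,cv2.CHAIN_APPROX_NONE)
    return max(cs,key=cv2.contourArea)
def toolto(p,yaw_y=None):
    "shift in tool axes (cm) to world p; turn about tool z so tool y lies along yaw_y"
    o=get_obs();R=Rn.from_rotvec(o['tool_rot']).as_matrix()
    print('shift cm',np.round(R.T@(np.array(p)-o['tool_pos'])*100,2),'tool y',R[:,1].round(3),'z',R[:,2].round(4),'opening',o['opening'])
    if yaw_y is not None:
        v=R.T@np.array([np.cos(yaw_y),np.sin(yaw_y),0]);a=np.arctan2(-v[0],v[1])
        print('turn z',(a+np.pi/2)%np.pi-np.pi/2)
E
python3 - <<'E'
from h import *
out=[]
for n in("top","scene"):
    im=cv2.imread(f'pics/{n}0.png');c=calibration(n);hsv=cv2.cvtColor(im,cv2.COLOR_BGR2HSV);H,S,V=cv2.split(hsv)
    box=(390,190,500,250) if n=='top' else (185,195,275,235)
    ct=biggest(((S>110)&(H>15)&(H<35)),box);r=cv2.minAreaRect(ct);print(n,'level px',r)
    P=ray(c,ct[:,0,:],.04 if n=='top' else .03);rr=cv2.minAreaRect(P[:,:2].astype(np.float32));print(' level world',rr, P[:,:2].mean(0))
    g=biggest((S>90)&(H>38)&(H<80),box);print(' vial',ray(c,cv2.minAreaRect(g)[0],.04))
    box=(150,170,320,295) if n=='top' else (320,200,450,280)
    sl=biggest((V>125)&(S<60),box)
    P=ray(c,sl[:,0,:],.06);print(' slab',cv2.minAreaRect(P[:,:2].astype(np.float32)),cv2.contourArea(sl))
    b=(318,200,352,240) if n=='top' else (295,200,322,232)
    k=biggest(V<60,b);(u,v),rad=cv2.minEnclosingCircle(k);print(' knob px',u,v,rad,ray(c,(u,v),.092))
im=cv2.imread('pics/top0.png')
a=cv2.resize(im[190:400,350:510],None,fx=3,fy=3,interpolation=3)[:600];b=cv2.resize(im[180:260,300:370],None,fx=4,fy=4,interpolation=3)
o=np.zeros((600,780,3),np.uint8);o[:,:480]=a;o[:320,490:770]=b
s=cv2.imread('pics/scene0.png');o[330:530,490:770]=cv2.resize(s[195:245,205:275],(280,200))
cv2.imwrite('pics/crop1.png',o)
E
```

```text
top level px ((441.87628173828125, 221.27835083007812), (12.348880767822266, 85.58061218261719), 68.96249389648438)
 level world ((0.5628470182418823, -0.29810938239097595), (0.02727614715695381, 0.19303610920906067), 22.658483505249023) [ 0.56254495 -0.29679386]
 vial [[ 0.56953144 -0.31295565  0.04      ]]
 slab ((0.524410605430603, 0.15284234285354614), (0.2024836391210556, 0.2987130582332611), 7.005573749542236) 12440.5
 knob px 336.0 221.0 11.401854515075684 [[ 0.54529346 -0.0618474   0.092     ]]
scene level px ((229.95718383789062, 215.18646240234375), (14.663914680480957, 67.90601348876953), 86.98721313476562)
 level world ((0.5737274885177612, -0.2941663861274719), (0.05992652103304863, 0.19676432013511658), 22.668825149536133) [ 0.57313489 -0.29227876]
 vial [[ 0.56357626 -0.27846175  0.04      ]]
 slab ((0.5446339249610901, 0.14250829815864563), (0.23364967107772827, 0.3721039891242981), 8.0147705078125) 6911.5
 knob px 307.6510925292969 217.6870574951172 7.341967582702637 [[ 0.56851463 -0.0550179   0.092     ]]
```

View pics/crop1.png

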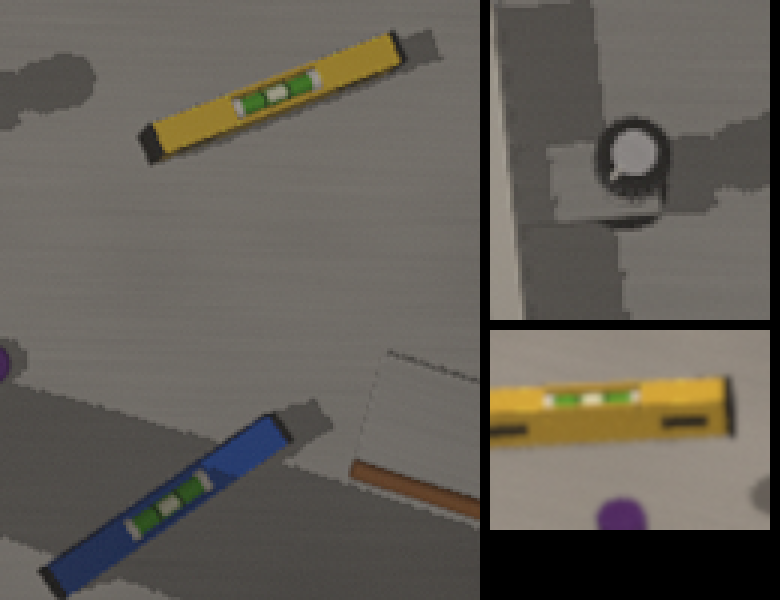

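The crop confirms it: the level with the yellow body, dark ends and green vial is at (442,221), and the other one at (405,358) is blue. The knob's top is centred at about (335.8,218) in the top view.

```bash
python3 - <<'E'
from h import *
c=calibration('top');s=calibration('scene')
L=ray(c,(442.3,220.7),.04)[0];K=ray(c,(335.8,218),.092)[0];print(L,K)
print('scene level ray',ray(s,(230.5,212),.04), 'knob', ray(s,(308.5,215.5),.092))
print('scene proj of L,K',proj(s,L),proj(s,K))
im=cv2.imread('pics/top0.png');V=im.max(2)
sl=biggest(V>125,(150,170,320,295));ap=cv2.approxPolyDP(sl,6,True)[:,0];P=ray(c,ap,.06);print(ap.tolist(),P.round(4).tolist(),P[:,:2].mean(0))
toolto([L[0],L[1],.17],np.radians(22.66))
E
```

```text
[ 0.56396049 -0.29871044  0.04      ] [ 0.55176905 -0.06132964  0.092     ]
scene level ray [[ 0.57045198 -0.29263351  0.04      ]] knob [[ 0.56000385 -0.05566501  0.092     ]]
scene proj of L,K [[229.58521418 210.01792609]] [[307.5776797  212.98452406]]
[[299, 180], [163, 193], [168, 282], [309, 271]] [[0.6423, 0.0188, 0.06], [0.6049, 0.3129, 0.06], [0.4113, 0.2892, 0.06], [0.4421, -0.0077, 0.06]] [0.52516353 0.15328118]
shift cm [-63.26 -70.92   6.93] tool y [ 0.346  0.938 -0.002] z [-7.0e-04 -1.4e-03 -1.0e+00] opening 0.08532455927693165
turn z 0.8215136142899637
```

```bash
python3 -m jog '[[-22,-24.7,0,0,0,0,0],[-22,-24.7,0,0,0,0,0],[-22,-24.7,0,0,0,0,0],[-22,-24.7,0,0,0,0,0],[-22,-24.7,0,0,0,0,0],[-22,-24.7,0,0,0,0,0],[-22,-24.7,0,0,0,0,0],[-22,-24.7,0,0,0,0,0]]' 20
python3 -m jog '[[-22,-24.7,0,0,0,0,0],[-22,-24.7,0,0,0,0,0],[-22,-24.7,0,0,0,0,0],[-22,-24.7,0,0,0,0,0],[-22,-24.7,0,0,0,0,0],[-22,-24.7,0,0,0,0,0],[-22,-24.7,0,0,0,0,0],[-22,-24.7,0,0,0,0,0]]'
python3 - <<'E'
from h import *
toolto([.564,-.2985,.17],np.radians(22.66)); print(get_obs()['q'])
E
```

```text
t: 0.82
tool_pos: [0.3372, 0.2759, 0.2384]
tool_rot: [-0.552, -3.092, 0.003]
contact_force: [0.2, -0.6, -0.1]
opening: 0.0855
t: 1.48
tool_pos: [0.4582, -0.0341, 0.2387]
tool_rot: [0.553, 3.092, -0.002]
contact_force: [1.0, 0.3, -0.1]
opening: 0.085
shift cm [-19.09 -21.12   6.91] tool y [ 0.347  0.938 -0.001] z [-1.0e-04 -1.5e-03 -1.0e+00] opening 0.08496639657027481
turn z 0.8212737638233754
[-2.35658004e-01 -3.61495154e-01  1.98323036e+00 -1.52551108e-03
  1.51961426e+00 -1.45234503e+00]
```

```bash
python3 -m jog '[[-19.1,-21.1,2,0,0,0.82,0],[-19.1,-21.1,2,0,0,0.82,0],[-19.1,-21.1,4,0,0,0.82,0],[-19.1,-21.1,4,0,0,0.82,0],[-19.1,-21.1,5,0,0,0.82,0],[-19.1,-21.1,6.9,0,0,0.82,0],[-19.1,-21.1,6.9,0,0,0.82,0],[-19.1,-21.1,6.9,0,0,0.82,0]]'
python3 - <<'E'
from h import *
im=get_image('wrist');c=calibration('wrist');o=get_obs();im=im[:,:,::-1];cv2.imwrite('pics/w1.png',im)
H,S,V=cv2.split(cv2.cvtColor(np.ascontiguousarray(im),cv2.COLOR_BGR2HSV))
ct=biggest((S>110)&(H>15)&(H<35));P=ray(c,ct[:,0],.04);print(cv2.minAreaRect(P[:,:2].astype(np.float32)),cv2.boundingRect(ct))
g=biggest((S>90)&(H>38)&(H<80));print(ray(c,cv2.minAreaRect(g)[0],.04)); print(o['tool_pos'],proj(c,o['tool_pos']))
toolto([.564,-.2985,.17],np.radians(22.66)); print(get_obs()['q'])
E
```

```text
t: 2.15
tool_pos: [0.5632, -0.3022, 0.1647]
tool_rot: [-1.745, -2.606, 0.004]
contact_force: [-1.4, 1.2, -1.0]
opening: 0.0852
((0.5657141804695129, -0.29457512497901917), (0.024590836837887764, 0.19218118488788605), 22.786211013793945) (311, 78, 38, 271)
[[ 0.56557155 -0.29347672  0.04      ]]
[ 0.56297992 -0.30091108  0.16545938] [[318.99917499 315.31247648]]
shift cm [ 0.19  0.18 -0.45] tool y [ 0.924  0.383 -0.005] z [-0.0056  0.0015 -1.    ] opening 0.08545082386264506
turn z -0.0022506125338801475
[-0.6065257   0.14109527  1.64398968 -0.00199871  1.36194373 -0.99935504]
```

View pics/w1.png

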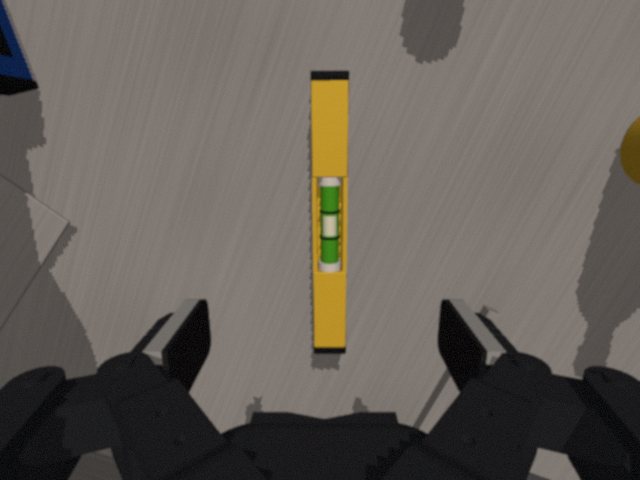

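The wrist view shows the yellow level at columns 311–349, rows 70–352, with its vial at (330,224). It measures 24.6 mm wide, aligned with the jaws and centred at (0.5657,-0.294). I'll descend and grip.

```bash
python3 - <<'E'
from h import *
toolto([.5656,-.294,.022],np.radians(22.75))
E
```

```text
shift cm [ 0.49  0.57 14.35] tool y [ 0.924  0.383 -0.005] z [-0.0056  0.0015 -1.    ] opening 0.08545082386264506
turn z -0.0038214154916593746
```

```bash
python3 -m jog '[[0.5,0.55,4,0,0,0,0],[0.5,0.55,8,0,0,0,0],[0.5,0.55,11,0,0,0,0],[0.5,0.55,13,0,0,0,0],[0.5,0.55,14.3,0,0,0,0],[0.5,0.55,14.3,0,0,0,0],[0.5,0.55,14.3,0,0,0,0]]' 20
python3 - <<'E'
from h import *
toolto([.5656,-.294,.022],np.radians(22.75))
E
```

```text
t: 2.78
tool_pos: [0.5657, -0.2936, 0.0232]
tool_rot: [-1.741, -2.609, 0.003]
contact_force: [1.4, 0.3, 1.3]
opening: 0.0856
shift cm [-0.04 -0.02  0.12] tool y [ 0.923  0.384 -0.004] z [-0.0052  0.0013 -1.    ] opening 0.0855743134474456
turn z -0.0029706693172650844
```

```bash
python3 -m jog '[[0,0,0.1,0,0,0,120],[0,0,0.1,0,0,0,150],[0,0,0.1,0,0,0,165],[0,0,0.1,0,0,0,255],[0,0,0.1,0,0,0,255],[0,0,0.1,0,0,0,255],[0,0,0.1,0,0,0,255],[0,0,0.1,0,0,0,255]]' 20
python3 -m jog '[[0,0,0,0,0,0,255],[0,0,0,0,0,0,255],[0,0,0,0,0,0,255],[0,0,0,0,0,0,255]]' 20
```

```text
t: 3.45
tool_pos: [0.5659, -0.2941, 0.0232]
tool_rot: [-1.741, -2.61, 0.003]
contact_force: [-3.3, -0.1, 6.5]
opening: 0.0235
t: 3.78
tool_pos: [0.5659, -0.2941, 0.0231]
tool_rot: [-1.741, -2.61, 0.003]
contact_force: [-1.6, 0.3, 3.1]
opening: 0.0237
```

```bash
python3 -m jog '[[0,0,-0.5,0,0,0,255],[0,0,-1.5,0,0,0,255],[0,0,-3.5,0,0,0,255],[0,0,-6,0,0,0,255],[0,0,-8.5,0,0,0,255],[0,0,-11,0,0,0,255],[0,0,-13,0,0,0,255],[0,0,-14,0,0,0,255]]'
python3 - <<'E'
from h import *
toolto([.525,.153,.165],np.radians(7.0))
E
```

```text
t: 4.45
tool_pos: [0.5678, -0.2948, 0.1671]
tool_rot: [1.743, 2.613, -0.003]
contact_force: [-0.2, -0.3, -1.5]
opening: 0.0234
shift cm [42.99 13.24  0.12] tool y [ 0.923  0.384 -0.001] z [-6.e-04 -2.e-03 -1.e+00] opening 0.023401543084168183
turn z 0.27195149562589727
```

```bash
python3 -m jog '[[1.5,0.5,0,0,0,0.03,255],[4,1.2,0,0,0,0.06,255],[7,2.2,0,0,0,0.1,255],[10,3.1,0,0,0,0.14,255],[13,4,0,0,0,0.18,255],[16,5,0,0,0,0.22,255],[19,5.9,0,0,0,0.25,255],[22,6.8,0,0,0,0.272,255]]'
python3 - <<'E'
from h import *
toolto([.525,.153,.165],np.radians(7.05))
E
```

```text
t: 5.12
tool_pos: [0.5451, -0.0638, 0.1657]
tool_rot: [-2.083, -2.351, 0.004]
contact_force: [-0.3, -0.1, -2.7]
opening: 0.0236
shift cm [21.77  0.61  0.05] tool y [ 0.993  0.12  -0.002] z [-0.002  -0.0014 -1.    ] opening 0.02356775047216541
turn z -0.0024700422680610234
```

```bash
python3 -m jog '[[3,0.1,0,0,0,0,255],[6.5,0.2,0,0,0,0,255],[10,0.3,0,0,0,0,255],[13.5,0.4,0,0,0,0,255],[17,0.5,0,0,0,0,255],[19.5,0.6,0,0,0,0,255],[21,0.6,0,0,0,0,255],[21.8,0.6,0,0,0,0,255]]'
python3 -m jog '[[0,0,1.2,0,0,0,255],[0,0,2.6,0,0,0,255],[0,0,4,0,0,0,255],[0,0,5.2,0,0,0,255],[0,0,6.2,0,0,0,255],[0,0,6.8,0,0,0,255],[0,0,6.8,0,0,0,255],[0,0,6.8,0,0,0,255]]'
python3 - <<'E'
from h import *
toolto([.525,.153,.083],np.radians(7.05))
im=get_image('scene')[:,:,::-1];cv2.imwrite('pics/s2.png',cv2.resize(im[150:300,290:470],None,fx=4,fy=4))
E
```

```text
t: 5.78
tool_pos: [0.5237, 0.1554, 0.1646]
tool_rot: [-2.079, -2.352, 0.005]
contact_force: [-0.1, 0.4, -2.6]
opening: 0.0238
t: 6.45
tool_pos: [0.5234, 0.1549, 0.0963]
tool_rot: [-2.08, -2.352, 0.006]
contact_force: [-0.5, 0.3, -2.7]
opening: 0.0236
shift cm [-0.21  0.14  1.33] tool y [ 0.992  0.122 -0.004] z [-0.0042 -0.0012 -1.    ] opening 0.023645092200921182
turn z -0.0004076001767614468
```

View pics/s2.png

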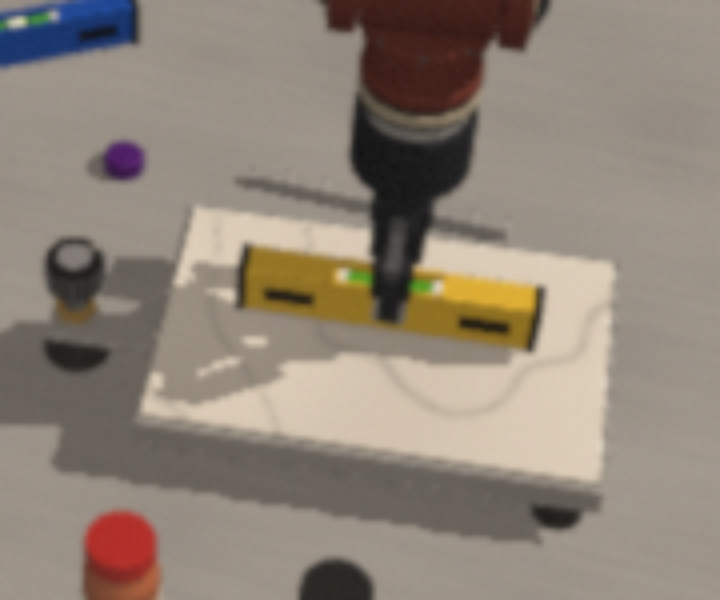

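The level hangs centred over the slab, lengthwise along it, with the knob to the left of the crop at (75,270). I'll lower it until I feel contact.

```bash
python3 -m jog '[[0,0,0.3,0,0,0,255],[0,0,0.6,0,0,0,255],[0,0,0.9,0,0,0,255],[0,0,1.0,0,0,0,255],[0,0,1.0,0,0,0,255],[0,0,1.0,0,0,0,255]]'
python3 -m jog '[[0,0,0.05,0,0,0,255],[0,0,0.1,0,0,0,255],[0,0,0.15,0,0,0,255],[0,0,0.15,0,0,0,255]]'
python3 -m jog '[[0,0,0.05,0,0,0,255],[0,0,0.1,0,0,0,255],[0,0,0.1,0,0,0,255]]'
```

```text
t: 7.0
tool_pos: [0.5238, 0.1551, 0.087]
tool_rot: [-2.08, -2.352, 0.004]
contact_force: [0.3, -0.2, -2.6]
opening: 0.0236
t: 7.33
tool_pos: [0.5237, 0.1551, 0.0854]
tool_rot: [-2.08, -2.352, 0.004]
contact_force: [-0.2, -0.3, -2.7]
opening: 0.0236
t: 7.58
tool_pos: [0.5237, 0.1551, 0.0843]
tool_rot: [-2.08, -2.352, 0.005]
contact_force: [-1.0, 0.3, -3.2]
opening: 0.0234
```

```bash
python3 -m jog '[[0,0,0.05,0,0,0,255],[0,0,0.1,0,0,0,255],[0,0,0.1,0,0,0,255]]'
python3 -m jog '[[0,0,0.05,0,0,0,255],[0,0,0.05,0,0,0,255],[0,0,0.05,0,0,0,255]]'
```

```text
t: 7.83
tool_pos: [0.5237, 0.1551, 0.0832]
tool_rot: [-2.08, -2.352, 0.005]
contact_force: [-0.0, 0.2, -2.3]
opening: 0.0237
t: 8.08
tool_pos: [0.5238, 0.1551, 0.083]
tool_rot: [-2.08, -2.352, 0.004]
contact_force: [-0.2, -1.5, -1.3]
opening: 0.0235
```

```bash
python3 -m jog '[[0,0,0.05,0,0,0,255],[0,0,0.05,0,0,0,255],[0,0,0.05,0,0,0,255]]'
python3 -m jog '[[0,0,0.05,0,0,0,255],[0,0,0.05,0,0,0,255],[0,0,0.05,0,0,0,255]]'
```

```text
t: 8.33
tool_pos: [0.5239, 0.1551, 0.0828]
tool_rot: [-2.08, -2.353, 0.004]
contact_force: [-0.7, -1.1, 0.5]
opening: 0.0236
t: 8.58
tool_pos: [0.5241, 0.1551, 0.0826]
tool_rot: [-2.08, -2.353, 0.004]
contact_force: [-1.9, -2.0, 0.8]
opening: 0.0234
```

```bash
python3 -m jog '[[0,0,0,0,0,0,170],[0,0,0,0,0,0,150],[0,0,0,0,0,0,110],[0,0,0,0,0,0,60],[0,0,0,0,0,0,60],[0,0,0,0,0,0,60],[0,0,0,0,0,0,60],[0,0,0,0,0,0,60]]'
python3 -m jog '[[0,0,-1,0,0,0,60],[0,0,-3,0,0,0,60],[0,0,-6,0,0,0,60],[0,0,-9,0,0,0,60],[0,0,-11,0,0,0,60],[0,0,-12,0,0,0,60],[0,0,-12,0,0,0,60],[0,0,-12,0,0,0,60]]'
python3 - <<'E'
from h import *
c=calibration('wrist');im=get_image('wrist')[:,:,::-1];cv2.imwrite('pics/w2.png',im)
o=get_obs();print(o['q'])
d=np.array([.0266,-.2146]);print(np.degrees(np.arctan2(d[0],-d[1])))
toolto([.5518,-.0613,.16],np.radians(7.05))
H,S,V=cv2.split(cv2.cvtColor(np.ascontiguousarray(im),cv2.COLOR_BGR2HSV))
ct=biggest((S>110)&(H>15)&(H<35));P=ray(c,ct[:,0],.1);print(cv2.minAreaRect(P[:,:2].astype(np.float32)))
E
```

```text
t: 9.25
tool_pos: [0.524, 0.155, 0.0825]
tool_rot: [-2.08, -2.353, 0.004]
contact_force: [0.6, 0.5, -0.8]
opening: 0.0654
t: 9.92
tool_pos: [0.5243, 0.1552, 0.2025]
tool_rot: [-2.08, -2.353, 0.004]
contact_force: [0.4, 0.1, -0.7]
opening: 0.0654
[ 1.51888351e-01 -1.06288382e-01  1.83319501e+00 -6.53917852e-04
  1.41959068e+00  2.90912406e-02]
7.06586046586995
shift cm [-21.81   0.17   4.13] tool y [ 0.992  0.123 -0.005] z [-0.0048 -0.0014 -1.    ] opening 0.0654067382672821
turn z -0.00014659314651721544
((0.5260413289070129, 0.15417137742042542), (0.024120276793837547, 0.19104722142219543), 7.100557804107666)
```

View pics/w2.png

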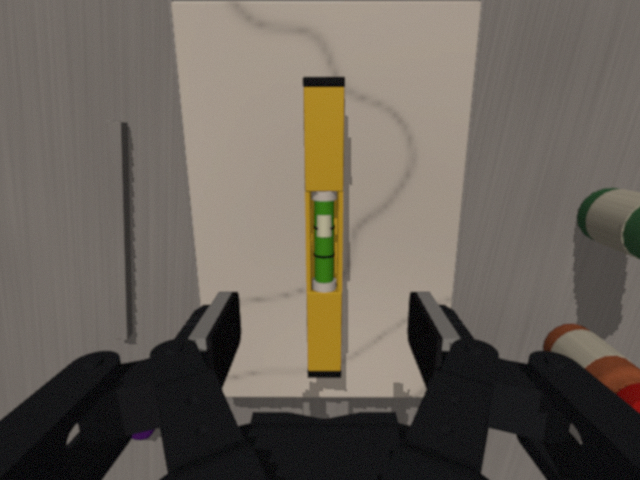

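The level lies along the slab (7.10° against the slab's 7.07°) and is let go. The bubble at (324,225) is off centre, away from the screw; the rings are at rows of about 228 and 256. I'll measure the offset and move over the knob.

```bash
cat >> h.py <<'E'
def bubble(im,c,ctr=(.526,.1542),yaw=7.08,z=.1):
    "im BGR; sample along level axis towards screw; print profile of whiteness/green along s (mm)"
    d=np.array([np.sin(np.radians(yaw)),-np.cos(np.radians(yaw))])
    s=np.arange(-45,45.1,1.)
    n=np.array([-d[1],d[0]])
    acc=np.mean([cv2.remap(np.ascontiguousarray(im),*[a.astype(np.float32).reshape(1,-1) for a in proj(c,np.c_[np.array(ctr)+np.outer(s/1000,d)+n*w,np.full(len(s),z)]).T],cv2.INTER_LINEAR)[0] for w in(-.002,0,.002)],axis=0)
    for a,p in zip(s,acc): print(int(a),p.astype(int).tolist(),end=';')
    print()
E
python3 -m jog '[[-3,0,0,0,0,0,0],[-7,0,0,0,0,0,0],[-11,0.1,0,0,0,0,0],[-15,0.1,0,0,0,0,0],[-18,0.1,0,0,0,0,0],[-20.5,0.2,0,0,0,0,0],[-21.8,0.2,0,0,0,0,0],[-21.8,0.2,0,0,0,0,0]]'
python3 - <<'E'
from h import *
# bubble row profile in w2
im=cv2.imread('pics/w2.png').astype(int);p=im[185:298,322:327].mean(1).astype(int)
print([(185+i,*v) for i,v in enumerate(p.tolist()) if i%1==0 ])
c=calibration('wrist');im=get_image('wrist')[:,:,::-1];cv2.imwrite('pics/w3.png',im)
toolto([.5518,-.0613,.068],np.radians(7.05));print(proj(c,[.5518,-.0613,.092]))
E
```

```text
t: 10.63
tool_pos: [0.5515, -0.063, 0.1991]
tool_rot: [-2.081, -2.346, 0.01]
contact_force: [-0.0, 1.4, -0.5]
opening: 0.0854
[(185, 34, 129, 165), (186, 34, 129, 165), (187, 34, 129, 165), (188, 34, 129, 165), (189, 34, 125, 161), (190, 57, 117, 147), (191, 95, 122, 141), (192, 128, 142, 153), (193, 141, 152, 163), (194, 145, 154, 166), (195, 145, 156, 165), (196, 144, 154, 166), (197, 144, 155, 165), (198, 144, 154, 165), (199, 140, 154, 162), (200, 122, 146, 144), (201, 87, 131, 110), (202, 46, 117, 71), (203, 24, 113, 54), (204, 21, 113, 52), (205, 18, 112, 53), (206, 21, 113, 52), (207, 20, 112, 52), (208, 20, 113, 52), (209, 24, 114, 55), (210, 21, 112, 53), (211, 20, 112, 53), (212, 20, 113, 52), (213, 25, 113, 54), (214, 60, 122, 85), (215, 101, 141, 129), (216, 129, 159, 160), (217, 140, 167, 172), (218, 140, 167, 173), (219, 140, 167, 174), (220, 139, 166, 172), (221, 140, 167, 173), (222, 139, 166, 173), (223, 140, 167, 173), (224, 140, 167, 172), (225, 140, 167, 173), (226, 140, 167, 173), (227, 140, 167, 173), (228, 140, 167, 173), (229, 139, 167, 172), (230, 139, 167, 1
[... 854 characters left out ...]
273, 20, 112, 52), (274, 20, 112, 52), (275, 22, 112, 53), (276, 22, 113, 54), (277, 22, 113, 54), (278, 19, 112, 52), (279, 20, 112, 53), (280, 20, 113, 52), (281, 29, 113, 57), (282, 63, 119, 85), (283, 104, 131, 123), (284, 132, 146, 152), (285, 143, 153, 164), (286, 144, 155, 164), (287, 144, 155, 165), (288, 144, 155, 166), (289, 144, 154, 164), (290, 143, 154, 164), (291, 132, 151, 167), (292, 102, 147, 172), (293, 63, 138, 173), (294, 36, 131, 168), (295, 34, 129, 165), (296, 33, 128, 164), (297, 33, 127, 164)]
shift cm [ 0.    0.13 13.14] tool y [ 0.993  0.121 -0.008] z [-7.9e-03 -1.0e-04 -1.0e+00] opening 0.08520150831904832
turn z -0.002065693920685341
[[323.36375121 237.53591439]]
```

View pics/w3.png

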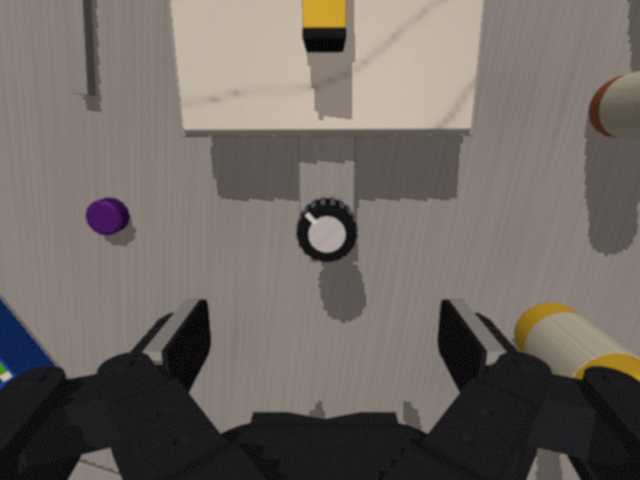

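The wrist view shows the knob circle at about (327,234), with the slab edge at row 131 and the jaws clear on both sides. The bubble is 10.0 mm off (rows 214.5–237 against a centre at 241.7), so the knob needs about 2.07 rad clockwise.

```bash
python3 - <<'E'
from h import *
im=cv2.imread('pics/w3.png');c=calibration('wrist')
H,S,V=cv2.split(cv2.cvtColor(im,cv2.COLOR_BGR2HSV))
g=biggest((V>110)&(S<60),(300,205,350,260));m=cv2.minEnclosingCircle(g);k=biggest(V<50,(285,185,370,275));m2=cv2.minEnclosingCircle(k);print(m,m2)
P=ray(c,[m[0],m2[0]],.092);print(P, ray(c,[[m2[0][0]-m2[1],m2[0][1]],[m2[0][0]+m2[1],m2[0][1]]],.09))
toolto([P[:,0].mean(),P[:,1].mean(),.068],np.radians(7.05))
E
```

```text
((322.7686462402344, 229.76866149902344), 23.756696701049805) ((326.5, 230.0), 31.197053909301758)
[[ 0.55082528 -0.05460658  0.092     ]
 [ 0.55325684 -0.05446093  0.092     ]] [[ 0.53296737 -0.05750764  0.09      ]
 [ 0.57364241 -0.05244708  0.09      ]]
shift cm [ 0.67  0.24 13.14] tool y [ 0.993  0.121 -0.008] z [-7.9e-03 -1.0e-04 -1.0e+00] opening 0.08520150831904832
turn z -0.002065693920685341
```

```bash
python3 -m jog '[[0.17,0.2,3,-0.008,0,0,0],[0.17,0.2,6,-0.008,0,0,0],[0.17,0.2,9,-0.008,0,0,0],[0.17,0.2,11,-0.008,0,0,0],[0.17,0.2,12.4,-0.008,0,0,0],[0.17,0.2,13.1,-0.008,0,0,0],[0.17,0.2,13.1,-0.008,0,0,0],[0.17,0.2,13.1,-0.008,0,0,0]]' 40
python3 -m jog '[[0,0,0,0,0,0,100],[0,0,0,0,0,0,120],[0,0,0,0,0,0,255],[0,0,0,0,0,0,255],[0,0,0,0,0,0,255],[0,0,0,0,0,0,255],[0,0,0,0,0,0,255],[0,0,0,0,0,0,255]]' 40
python3 - <<'E'
from h import *
o=get_obs();print(o['q'],o['contact_force'],o['wrist_torque'])
c=calibration('wrist');im=get_image('wrist')[:,:,::-1];cv2.imwrite('pics/w4.png',im)
E
```

```text
t: 11.35
tool_pos: [0.5522, -0.0586, 0.0684]
tool_rot: [-2.081, -2.352, -0.001]
contact_force: [0.5, -0.5, 0.5]
opening: 0.0853
t: 12.02
tool_pos: [0.5519, -0.0588, 0.0697]
tool_rot: [-2.08, -2.351, 0.001]
contact_force: [-5.3, 1.7, 7.0]
opening: 0.0389
[-2.40536149e-01  5.65978248e-02  1.90816304e+00  5.85599253e-04
  1.17866681e+00 -3.62885304e-01] [-5.27423072  1.70146516  7.03011747] [0.01583234 0.79642208 0.00961376]
```

```bash
python3 -m jog '[[0,0,0,0,0,0.1,255],[0,0,0,0,0,0.2,255],[0,0,0,0,0,0.3,255],[0,0,0,0,0,0.4,255],[0,0,0,0,0,0.5,255],[0,0,0,0,0,0.6,255],[0,0,0,0,0,0.7,255],[0,0,0,0,0,0.7,255]]'
python3 -m jog '[[0,0,0,0,0,0.1,255],[0,0,0,0,0,0.2,255],[0,0,0,0,0,0.3,255],[0,0,0,0,0,0.4,255],[0,0,0,0,0,0.5,255],[0,0,0,0,0,0.6,255],[0,0,0,0,0,0.7,255],[0,0,0,0,0,0.7,255]]'
python3 - <<'E'
from h import *
o=get_obs();print(o['q'],o['contact_force'],o['wrist_torque'])
im=get_image('top')[:,:,::-1];cv2.imwrite('pics/t5.png',im);bubble(im,calibration('top'))
E
```

```text
t: 12.73
tool_pos: [0.5523, -0.0589, 0.0698]
tool_rot: [-2.763, -1.493, -0.0]
contact_force: [2.9, 0.7, -2.2]
opening: 0.0388
t: 13.4
tool_pos: [0.5526, -0.0593, 0.0699]
tool_rot: [-3.108, -0.456, -0.001]
contact_force: [2.8, -2.1, -3.8]
opening: 0.0391
[-2.41041895e-01  5.65818990e-02  1.90794757e+00  4.61222743e-04
  1.17641762e+00  1.03818739e+00] [ 2.77883235 -2.06722748 -3.7904336 ] [-0.26320205 -0.35054596 -0.06274875]
-45 [59, 139, 165];-44 [60, 140, 165];-43 [61, 140, 166];-42 [61, 140, 166];-41 [60, 139, 166];-40 [59, 139, 166];-39 [60, 140, 166];-38 [60, 140, 166];-37 [60, 140, 166];-36 [60, 140, 166];-35 [60, 140, 167];-34 [63, 137, 162];-33 [68, 130, 151];-32 [87, 130, 147];-31 [118, 141, 152];-30 [140, 149, 156];-29 [147, 154, 161];-28 [147, 155, 160];-27 [131, 147, 147];-26 [113, 138, 132];-25 [89, 130, 111];-24 [68, 123, 93];-23 [59, 121, 85];-22 [52, 119, 79];-21 [52, 120, 80];-20 [53, 121, 81];-19 [53, 120, 81];-18 [54, 120, 81];-17 [54, 119, 80];-16 [53, 119, 80];-15 [54, 120, 80];-14 [54, 120, 81];-13 [52, 119, 79];-12 [49, 118, 77];-11 [70, 127, 97];-10 [104, 141,
[... 281 characters left out ...]
];6 [65, 124, 92];7 [53, 120, 81];8 [52, 121, 81];9 [53, 123, 83];10 [53, 110, 79];11 [51, 91, 72];12 [52, 93, 72];13 [53, 105, 76];14 [53, 114, 80];15 [54, 120, 83];16 [54, 123, 84];17 [53, 122, 82];18 [53, 121, 81];19 [54, 121, 81];20 [54, 121, 82];21 [54, 120, 81];22 [54, 120, 81];23 [54, 120, 81];24 [54, 121, 81];25 [53, 121, 82];26 [52, 121, 83];27 [51, 120, 81];28 [50, 119, 79];29 [74, 128, 101];30 [101, 139, 126];31 [122, 147, 142];32 [140, 153, 156];33 [147, 155, 160];34 [151, 156, 162];35 [137, 155, 163];36 [115, 153, 165];37 [94, 150, 167];38 [72, 145, 167];39 [61, 143, 167];40 [59, 141, 166];41 [59, 141, 165];42 [60, 141, 166];43 [60, 141, 166];44 [60, 140, 166];45 [61, 141, 166];
```

```bash
python3 -m jog '[[0,0,0,0,0,0.1,255],[0,0,0,0,0,0.2,255],[0,0,0,0,0,0.3,255],[0,0,0,0,0,0.4,255],[0,0,0,0,0,0.5,255],[0,0,0,0,0,0.6,255],[0,0,0,0,0,0.65,255],[0,0,0,0,0,0.65,255]]'
python3 -m jog '[[0,0,0,0,0,0,255],[0,0,0,0,0,0,255],[0,0,0,0,0,0,255],[0,0,0,0,0,0,255],[0,0,0,0,0,0,255],[0,0,0,0,0,0,255],[0,0,0,0,0,0,255],[0,0,0,0,0,0,255]]'
python3 - <<'E'
from h import *
im=get_image('top')[:,:,::-1];cv2.imwrite('pics/t6.png',im);print(get_obs()['q'][5]);bubble(im,calibration('top'))
E
```

```text
t: 14.12
tool_pos: [0.5526, -0.0597, 0.0698]
tool_rot: [3.092, -0.551, 0.001]
contact_force: [1.0, -2.0, -3.0]
opening: 0.0389
t: 14.78
tool_pos: [0.5526, -0.0598, 0.0698]
tool_rot: [3.092, -0.551, 0.001]
contact_force: [1.2, -1.5, -2.5]
opening: 0.0388
1.6822108697382465
-45 [61, 140, 166];-44 [61, 140, 166];-43 [60, 140, 166];-42 [60, 140, 166];-41 [60, 140, 166];-40 [60, 140, 166];-39 [61, 140, 166];-38 [61, 140, 166];-37 [60, 140, 166];-36 [59, 140, 166];-35 [58, 141, 167];-34 [63, 137, 161];-33 [73, 130, 150];-32 [92, 130, 146];-31 [120, 141, 152];-30 [140, 149, 156];-29 [147, 154, 161];-28 [146, 155, 161];-27 [130, 150, 147];-26 [111, 143, 132];-25 [88, 134, 111];-24 [66, 125, 93];-23 [58, 122, 85];-22 [51, 119, 78];-21 [53, 120, 80];-20 [54, 121, 81];-19 [54, 120, 81];-18 [53, 120, 80];-17 [54, 120, 80];-16 [55, 120, 81];-15 [54, 120, 81];-14 [53, 120, 80];-13 [54, 120, 80];-12 [54, 121, 81];-11 [54, 122, 82];-10 [53, 123, 82];-9 [54, 114, 80];-8 [56, 96, 75];-7 [71, 98, 88];-6 [101, 124, 121];-5 [121, 142, 144];-4 [125, 149, 149];-3 [129, 154, 154];-2 [128, 153, 154];-1 [128, 153, 154];0 [128, 153, 154];1 [128, 153, 154];2 [130, 154, 155];3 [132, 154, 157];4 [135, 155, 158];5 [136, 156, 159];6 [124, 150, 148];7 [108, 143, 135];8 [88, 135, 117];9 [68, 128, 98];10 [59, 111, 84];11 [53, 90, 72];12 [52, 91, 70];13 [53, 104, 75];14 [54, 113, 79];15 [54, 121, 81];16 [54, 125, 82];17 [54, 123, 81];18 [54, 122, 81];19 [53, 121, 81];20 [53, 120, 82];21 [54, 121, 82];22 [55, 121, 82];23 [54, 121, 82];24 [53, 121, 82];25 [53, 120, 81];26 [53, 120, 80];27 [51, 119, 78];28 [50, 118, 77];29 [74, 127, 99];30 [101, 139, 126];31 [122, 147, 143];32 [140, 154, 157];33 [148, 156, 162];34 [152, 157, 163];35 [138, 155, 164];36 [115, 152, 166];37 [92, 148, 167];38 [70, 144, 167];39 [59, 142, 167];40 [59, 141, 167];41 [60, 141, 166];42 [60, 141, 166];43 [60, 140, 166];44 [60, 141, 166];45 [60, 141, 166];
```

```bash
python3 -m jog '[[0,0,0,0,0,0.08,255],[0,0,0,0,0,0.16,255],[0,0,0,0,0,0.25,255],[0,0,0,0,0,0.25,255],[0,0,0,0,0,0.25,255],[0,0,0,0,0,0.25,255]]'
python3 -m jog '[[0,0,0,0,0,0,120],[0,0,0,0,0,0,100],[0,0,0,0,0,0,60],[0,0,0,0,0,0,0],[0,0,0,0,0,0,0],[0,0,0,0,0,0,0],[0,0,0,0,0,0,0]]'
python3 -m jog '[[0,0,-1,0,0,0,0],[0,0,-3,0,0,0,0],[0,0,-6,0,0,0,0],[0,0,-9,0,0,0,0],[0,0,-12,0,0,0,0],[0,0,-13,0,0,0,0],[0,0,-13,0,0,0,0]]'
python3 - <<'E'
from h import *
print(get_obs()['q'])
# press point: 40 mm along level from centre towards robot-free side; jaws across level
d=np.array([np.sin(np.radians(7.08)),-np.cos(np.radians(7.08))]);p=np.array([.5255,.1545])-.055*d;print(p)
toolto([*p,.2],np.radians(7.08));toolto([.5255,.1545,.2])
im=get_image('top')[:,:,::-1];cv2.imwrite('pics/t7.png',im);bubble(im,calibration('top'))
E
```

```text
t: 15.33
tool_pos: [0.5525, -0.0599, 0.0698]
tool_rot: [3.0, -0.93, 0.001]
contact_force: [1.4, -3.4, -1.8]
opening: 0.0389
t: 15.92
tool_pos: [0.5526, -0.0599, 0.0699]
tool_rot: [3.0, -0.93, 0.001]
contact_force: [-0.5, -0.5, 0.7]
opening: 0.085
t: 16.5
tool_pos: [0.5548, -0.0603, 0.2049]
tool_rot: [-3.001, 0.93, -0.014]
contact_force: [1.3, -0.5, -0.7]
opening: 0.0854
[-2.41318392e-01 -8.91701124e-02  1.81092628e+00 -5.19465462e-04
  1.41065432e+00  1.93034596e+00]
[0.51872097 0.20908063]
shift cm [-18.2  -20.18   0.38] tool y [-0.565 -0.825 -0.003] z [ 0.0088 -0.0027 -1.    ] opening 0.08544581997550668
turn z 0.8464237023300392
shift cm [-14.56 -16.06   0.4 ] tool y [-0.565 -0.825 -0.003] z [ 0.0088 -0.0027 -1.    ] opening 0.08544581997550668
-45 [60, 140, 166];-44 [60, 139, 165];-43 [59, 139, 165];-42 [60, 139, 165];-41 [61, 139, 165];-40 [61, 140, 166];-39 [60, 140, 166];-38 [60, 140, 166];-37 [60, 140, 165];-36 [59, 140, 166];-35 [58, 140, 167];-34 [63, 136, 161];-33 [74, 129, 150];-32 [93, 130, 146];-31 [120, 140, 151];-30 [141, 149, 156];-29 [147, 154, 161];-28 [146, 155, 1
[... 606 characters left out ...]
5, 155, 158];7 [136, 155, 159];8 [118, 147, 143];9 [96, 136, 122];10 [76, 116, 100];11 [57, 92, 76];12 [51, 92, 70];13 [52, 104, 74];14 [52, 114, 78];15 [53, 121, 80];16 [54, 124, 81];17 [54, 123, 81];18 [54, 122, 81];19 [53, 121, 80];20 [52, 121, 81];21 [53, 121, 81];22 [54, 121, 82];23 [53, 121, 82];24 [53, 121, 82];25 [53, 121, 81];26 [52, 119, 79];27 [50, 118, 78];28 [50, 118, 76];29 [74, 127, 99];30 [101, 138, 125];31 [122, 146, 143];32 [140, 153, 156];33 [147, 155, 160];34 [151, 155, 161];35 [137, 154, 163];36 [114, 151, 166];37 [92, 148, 167];38 [69, 144, 167];39 [59, 142, 167];40 [59, 141, 166];41 [59, 140, 166];42 [59, 140, 166];43 [59, 140, 166];44 [60, 141, 167];45 [61, 141, 167];
```

Edges at -5.1 and +9.3 mm put the bubble's middle at 2.1 mm, against a ring centre of about 1.9, so it is centred. I'll move over the -x half of the level with the jaws shut.

```bash
python3 -m jog '[[-2,-2,0,0,0,-0.1,0],[-4.5,-5,0,0,0,-0.2,0],[-7,-8,0.2,0,0,-0.32,0],[-9.5,-11,0.2,0,0,-0.44,0],[-12,-13.5,0.3,0,0,-0.56,0],[-15,-16.5,0.3,0,0,-0.68,255],[-17,-19,0.4,0,0,-0.79,255],[-18.2,-20.2,0.4,0,0,-0.9,255]]' 20
python3 -m jog '[[0,0,0,0,0,-0.1,255],[0,0,0,0,0,-0.2,255],[0,0,0,0,0,-0.3,255],[0,0,0,0,0,-0.4,255],[0,0,0,0,0,-0.5,255],[0,0,0,0,0,-0.6,255],[0,0,0,0,0,-0.7,255],[0,0,0,0,0,-0.7,255]]'
python3 - <<'E'
from h import *
toolto([.5187,.209,.115],np.radians(7.08));print(get_obs()['q'][5])
E
```

```text
t: 17.22
tool_pos: [0.5151, 0.2125, 0.194]
tool_rot: [3.103, 0.481, -0.001]
contact_force: [0.6, -0.2, -0.6]
opening: 0.0515
t: 17.88
tool_pos: [0.5136, 0.2121, 0.191]
tool_rot: [-2.75, -1.519, 0.01]
contact_force: [0.5, -0.1, 0.1]
opening: 0.0004
shift cm [0.05 0.62 7.6 ] tool y [ 0.846 -0.533 -0.003] z [-0.0054 -0.0029 -1.    ] opening 0.00036436373286239244
turn z -0.6851750248637795
0.820261766445104
```

```bash
python3 -m jog '[[0,0.3,1,0,0,-0.1,255],[0,0.6,2,0,0,-0.2,255],[0,0.6,3,0,0,-0.3,255],[0,0.6,4,0,0,-0.4,255],[0,0.6,5,0,0,-0.5,255],[0,0.6,6,0,0,-0.6,255],[0,0.6,6.5,0,0,-0.685,255],[0,0.6,6.5,0,0,-0.685,255]]'
python3 - <<'E'
from h import *
toolto([.5187,.209,.108],np.radians(7.08));o=get_obs();print(o['contact_force'])
c=calibration('wrist');a=get_image('wrist')[:,:,::-1];s=get_image('scene')[:,:,::-1]
o=np.zeros((480,800,3),np.uint8);o[:]=0;o[:,:400]=cv2.resize(np.ascontiguousarray(a[:,120:520]),(400,480));o[:400,400:]=cv2.resize(np.ascontiguousarray(s[170:300,320:450]),(400,400))
cv2.imwrite('pics/c8.png',o)
E
```

```text
t: 18.55
tool_pos: [0.5161, 0.2081, 0.1223]
tool_rot: [-2.078, -2.349, 0.017]
contact_force: [-0.5, 0.6, 0.1]
opening: 0.0001
shift cm [0.06 0.29 1.42] tool y [ 0.992  0.122 -0.012] z [-0.0116 -0.0046 -0.9999] opening 0.00013626960788525814
turn z -0.0013138326122110744
[-0.45949455  0.64424526  0.08554064]
```

View pics/c8.png

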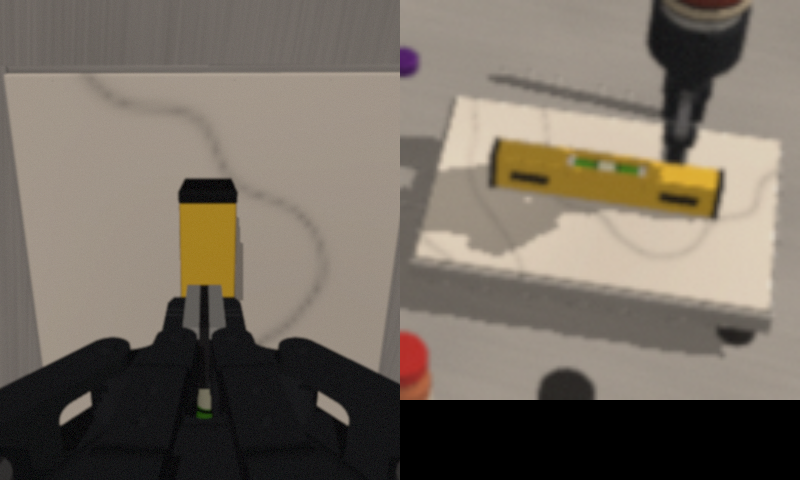

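The shut fingertips are over the solid yellow top between the vial and the end (left view at about (205,290)), and the bubble looks centred in the scene view. I'll descend in small steps.

```bash
python3 -m jog '[[0.05,0.28,0.4,-0.012,0,0,255],[0.05,0.28,0.8,-0.012,0,0,255],[0.05,0.28,1.1,-0.012,0,0,255],[0.05,0.28,1.1,-0.012,0,0,255],[0.05,0.28,1.1,-0.012,0,0,255]]'
python3 -m jog '[[0,0,0.05,0,0,0,255],[0,0,0.1,0,0,0,255],[0,0,0.1,0,0,0,255],[0,0,0.1,0,0,0,255]]'
python3 -m jog '[[0,0,0.05,0,0,0,255],[0,0,0.1,0,0,0,255],[0,0,0.1,0,0,0,255],[0,0,0.1,0,0,0,255]]'
```

```text
t: 19.07
tool_pos: [0.5199, 0.2092, 0.1132]
tool_rot: [2.082, 2.347, 0.001]
contact_force: [-0.1, 0.6, 0.3]
opening: 0.0001
t: 19.4
tool_pos: [0.52, 0.2092, 0.1124]
tool_rot: [2.082, 2.347, 0.001]
contact_force: [0.3, -0.1, 0.3]
opening: -0.0001
t: 19.73
tool_pos: [0.52, 0.2092, 0.1113]
tool_rot: [2.082, 2.347, 0.001]
contact_force: [0.1, -1.0, -0.2]
opening: 0.0001
```

```bash
python3 -m jog '[[0,0,0.05,0,0,0,255],[0,0,0.1,0,0,0,255],[0,0,0.15,0,0,0,255],[0,0,0.2,0,0,0,255],[0,0,0.2,0,0,0,255]]'
python3 -m jog '[[0,0,0.05,0,0,0,255],[0,0,0.1,0,0,0,255],[0,0,0.1,0,0,0,255],[0,0,0.1,0,0,0,255]]'
```

```text
t: 20.15
tool_pos: [0.5199, 0.2092, 0.1091]
tool_rot: [2.083, 2.347, 0.001]
contact_force: [-1.3, -0.5, 0.6]
opening: 0.0
t: 20.48
tool_pos: [0.5199, 0.2092, 0.1081]
tool_rot: [2.083, 2.347, 0.001]
contact_force: [0.2, 0.4, 0.8]
opening: 0.0
```

```bash
python3 -m jog '[[0,0,0.05,0,0,0,255],[0,0,0.05,0,0,0,255],[0,0,0.05,0,0,0,255]]'
python3 -m jog '[[0,0,0.05,0,0,0,255],[0,0,0.05,0,0,0,255],[0,0,0.05,0,0,0,255]]'
```

```text
t: 20.73
tool_pos: [0.52, 0.2092, 0.108]
tool_rot: [2.082, 2.347, 0.001]
contact_force: [-0.3, -0.4, 3.3]
opening: 0.0003
t: 20.98
tool_pos: [0.5202, 0.2092, 0.1081]
tool_rot: [2.082, 2.346, 0.001]
contact_force: [-2.9, -0.7, 5.4]
opening: 0.0001
```

```bash
python3 -m jog '[[0,0,0.07,0,0,0,255],[0,0,0.09,0,0,0,255],[0,0,0.1,0,0,0,255],[0,0,0.1,0,0,0,255],[0,0,0.1,0,0,0,255],[0,0,0.1,0,0,0,255]]'
```

```text
t: 21.48
tool_pos: [0.5206, 0.2093, 0.1081]
tool_rot: [2.082, 2.346, 0.002]
contact_force: [-2.0, -0.3, 7.4]
opening: 0.0001
```

```bash
python3 -m jog '[[0,0,0.1,0,0,0,255],[0,0,0.12,0,0,0,255],[0,0,0.13,0,0,0,255],[0,0,0.13,0,0,0,255],[0,0,0.13,0,0,0,255],[0,0,0.13,0,0,0,255],[0,0,0.13,0,0,0,255],[0,0,0.13,0,0,0,255]]'
python3 - <<'E'
from h import *
fs=[]
for i in range(6):
    im=get_image('top')[:,:,::-1];fs.append(get_obs()['contact_force'].round(1).tolist())
print(fs,get_obs()['tool_pos'])
cv2.imwrite('pics/t9.png',im);bubble(im,calibration('top'))
s=get_image('scene')[:,:,::-1];cv2.imwrite('pics/s9.png',cv2.resize(np.ascontiguousarray(s[170:300,320:450]),(600,600),interpolation=3))
H,S,V=cv2.split(cv2.cvtColor(np.ascontiguousarray(im),cv2.COLOR_BGR2HSV))
E
```

```text
t: 22.15
tool_pos: [0.5211, 0.2094, 0.1083]
tool_rot: [2.081, 2.346, 0.003]
contact_force: [-3.2, -1.3, 8.8]
opening: 0.0001
[[-2.9, -1.0, 8.1], [-3.6, -0.3, 8.9], [-3.1, -2.0, 9.5], [-3.3, -0.6, 9.2], [-3.6, -0.5, 8.4], [-3.5, -0.9, 8.3]] [0.5210719  0.20938133 0.10825184]
-45 [45, 52, 87];-44 [44, 52, 87];-43 [44, 52, 86];-42 [45, 52, 86];-41 [46, 52, 86];-40 [45, 52, 86];-39 [44, 51, 86];-38 [44, 52, 86];-37 [45, 52, 86];-36 [45, 53, 86];-35 [46, 53, 86];-34 [46, 53, 87];-33 [46, 53, 87];-32 [47, 53, 88];-31 [47, 55, 89];-30 [47, 54, 87];-29 [43, 51, 80];-28 [41, 47, 73];-27 [39, 44, 64];-26 [37, 42, 58];-25 [37, 42, 56];-24 [37, 42, 56];-23 [37, 42, 56];-22 [36, 42, 56];-21 [37, 42, 56];-20 [38, 42, 57];-19 [38, 48, 57];-18 [37, 54, 57];-17 [37, 68, 58];-16 [39, 84, 59];-15 [38, 89, 59];-14 [39, 93, 59];-13 [39, 93, 59];-12 [39, 93, 59];-11 [40, 93, 59];-10 [40, 93, 59];-9 [39, 84, 56];-8 [37, 69, 51];-7 [38, 65, 52];-6 [41, 79, 59];-5 [53, 93, 73];-4 [78, 108, 98];-3 [98, 119, 117];-2 [102, 121, 122];-1 [106, 122, 125];0 [104, 122, 124];1 [103, 121, 123];2 [103, 121, 123];3 [103, 121, 122];4 [103, 121, 123];5 [104, 122, 124];6 [105, 122, 124];7 [105, 122, 125];8 [96, 120, 116];9 [84, 115, 105];10 [70, 99, 88];11 [55, 78, 69];12 [46, 76, 61];13 [41, 84, 58];14 [41, 90, 59];15 [43, 96, 62];16 [43, 98, 63];17 [43, 96, 63];18 [42, 95, 63];19 [43, 94, 63];20 [43, 94, 63];21 [43, 93, 63];22 [43, 94, 62];23 [43, 94, 63];24 [43, 94, 63];25 [43, 94, 63];26 [43, 94, 62];27 [42, 94, 61];28 [41, 94, 60];29 [60, 100, 78];30 [82, 108, 98];31 [96, 113, 110];32 [108, 118, 120];33 [113, 120, 124];34 [116, 121, 125];35 [104, 118, 126];36 [86, 114, 127];37 [70, 110, 127];38 [54, 106, 126];39 [46, 104, 126];40 [47, 104, 125];41 [47, 104, 125];42 [48, 104, 125];43 [48, 104, 125];44 [48, 104, 125];45 [48, 104, 125];
```

View pics/s9.png

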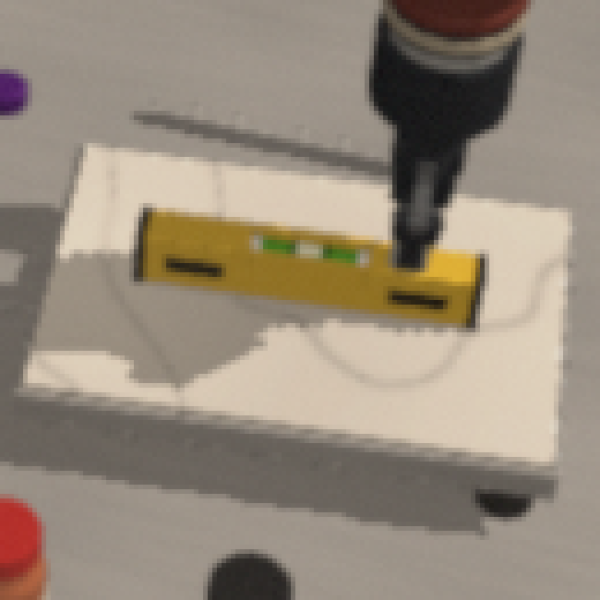

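The fingertips press steadily with about 8–9 N, and the bubble's middle is about 0.4 mm from the ring centre. The scene view shows the level flat on the slab with the bubble at (308,249), centred. Handing in.

```bash
python3 -c "
from station import *
print(get_obs()['contact_force']);print(finish_job())"
```

```text
[-4.10101984 -1.41063399  8.26686094]
the job is handed in; nothing more can be done
None
```

I gripped the yellow level at 20 N, laid it on the slab within about 0.1° of its length, and let go. I then turned the knob about 2.3 rad clockwise, which moved the bubble from 10 mm off to centred. The job was handed in at about 22.5 s of the 72 s, with the shut fingertips pressing on the level's end away from the screw.

- **Bubble:** with nothing touching the level, it was within about 0.3 mm of the middle. Under the press it was about 0.4 mm off.
- **Press force:** it held steady at 8–9.5 N downward, plus a steady sideways force of about 3–4 N. That sideways force comes from a small creep of the fingers across the level, about 1 mm while the press was built up.
- **Other objects:** nothing on the table was seen to move in the pictures I looked at; I did not measure each object's position at the end.
- **Measurements:** the camera views agreed to about 3 to 7 mm before I moved in close. No check failed.

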